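# Hold the dosing unit's purge plunger open with the push rod

## Robot

A 6-joint arm with a two-finger parallel gripper is mounted at the origin on the work surface; the furniture and walls round the work are solid. World frame = base frame: x ahead of the robot, y to its left, z up, the work surface at z = 0. Lengths are in m, angles in rad, forces in N, time in s.
With the tool pointing down it reaches from about 0.35 to 0.775 m from the base axis. Payload 7.3 kg.
Tool frame: the origin (TCP) lies midway between the tips of the shut fingers; the grasp point (between the pads) lies 19 mm behind it; z points along the fingers, y is the line along which they close (so a half turn about z gives the same grasp; the last joint's range is limited). The gripper opens to 92 mm and grips with 3 to 60 N. Pads are 19 mm wide; open, the fingers measure 130 mm over their backs; the gripper's body (75 mm by 190 mm) begins 47 mm behind the grasp point.
Start: joints at [-1.38, 0.342, 1.524, -0, 1.275, -0.146], TCP at [0.174, -0.496, 0.227] pointing down, gripper open.
Joint ranges: [-2.53, 2.53], [-0.77, 2.02], [0.04, 2.7], [-1, 4.14], [0.28, 2.66], [-3.11, 3.11]. Speed limits (rad/s): [2.57, 2.57, 3.14, 3.14, 3.14, 3.14].

## Interface

Orientations are given as [roll, pitch, yaw] about the fixed x, y, z axes, in that order (R = Rz(yaw) Ry(pitch) Rx(roll)).
In Python, from cell import robot, read_camera, camera_params, nets gives the robot as it stands. The module is installed in compiled form; this text tells all that it offers.
- The arm moves only by the tool step_arm, never from a script. Its argument "steps" is a list of rows, each an object of numbers: "x", "y", "z": the shift along the tool's x, y, z as a fraction of full scale; "rx", "ry", "rz": the turn, a rotation vector about the tool's x, y, z as a fraction of full scale; "claw": the opening, from -1 (shut) to 1 (fully open). In form: [{"x": .., "y": .., "z": .., "rx": .., "ry": .., "rz": .., "claw": ..}, ...]. A call has 1 to 12 rows; each row is the pose to reach, as a shift and turn from the pose commanded when the call began, along the tool's axes at that moment; what a row does not reach only later rows make up. Full scale, the value 1, is 750 mm for a shift and pi/4 rad for a turn. A row lasts 1/12 s, in which the tool goes at most 41.7 mm and 7.16 degrees, less where a joint would pass 70% of its speed; a pose out of reach is approached as far as the arm can. A call with a number of a shift or a turn outside -1 to 1 is refused whole. A call with a gripper value outside its range is refused whole. The fingers move at their own pace and stop on an object; "squeeze" is the grip in N (left out, the last holds). Time passes only in rows, so rows that repeat a pose let the fingers close. It gives the time, the measured TCP pose, the force, the opening and the grip force at its end, in the units of the state.
- robot.observe(): the state, without advancing time (a new reading comes with each control period).
- read_camera(name): name is "scene" or "side" or "wrist"; returns (picture, depth): 384x512x3 uint8, blue, green, red; 384x512 float32, m along the optical axis (not along the pixel's ray), 0 where there is no reading.
- camera_params(name): a dict with "fx", "fy", "cx", "cy" (pixels), "R" (3x3) and "t" (3): a world point X has camera coordinates R X + t; the wrist camera has in their place "hand_eye" (4x4, takes a point from camera to tool coordinates, whose origin is the TCP and whose axes are the flange's). Camera axes: x right, y down, z forward; pixel columns grow to the right and rows downward; lengths in m; the calibration is good to about 2 mm. A picture is of the moment at which its call begins: read the wrist's pose just before it. camera_params takes no time and is no camera call.
- robot.hand_in(): hands the job in; it is judged then, once.
Trained networks look in the newest picture that a camera, given by its name, has taken for a name from the list of things; names that differ only in an ending like _2 or _b are one class to them, and where a whole thing is asked for, a point or a joint stands for the part that bears it (a point fixed in the world has none). Each returns a list of dicts, best first, with "conf" (0 to 1); they miss things now and then, are a little off and sometimes report something else, mostly with a low value. They report only what shows in the picture. A call takes as long as a camera call. They do not tell look-alikes from the thing itself.
- nets.masks_of(camera, query): "region" (384x512 bool, what is visible of it) and "box" ([left, top, right, bottom] in pixels, round what is visible of it).
- nets.landmark_of(camera, query): "pixel" ([row, column] in pixels: a listed point, or the origin of a listed thing).
The state is a dict: "time": time; "qpos": joint angles; "qvel": joint speeds; "joint_efforts": joint torques, N m; "tool_pos": TCP position; "tool_rot": TCP orientation; "contact_force": force on the tool from outside, world axes, zero at the start; "torque": the same for the moment, N m; "opening": finger opening in m; "grip_force": force on a finger pad.
Only numpy, scipy, OpenCV 4.12 (cv2) and the standard library are available. Lean on these libraries where they do the work, as an engineer would, in place of code of your own. Each camera call takes 0.05 s, during which the arm holds its last target. There are 200 camera calls.

## Task

Take the thin push rod with the orange handle out of its stand, put its tip down through the brass-ringed hole on top of the dosing unit, and press the spring plunger inside about 10 mm down, so that the orange pointer at the front stands at the green band; never push it down to the bottom of its 18 mm stroke. Keep it pressed there for more than two seconds and finish while still gripping the rod by its handle and holding the plunger down: do not let go. Leave the blue-handled rod in the stand and the other things on the table where they are.

Things in the scene. Friction and masses are not known exactly. Their poses are not given: they have to be found in the camera images.
- push_rod: the rod to use, upright in a hole of the stand, 165 mm long, about 0.12 kg. Origin at the centre of its lower tip, z up to the handle. Steel shaft 10 mm in diameter (tip chamfered 2 mm) from z = 0 to 65 mm; brass ferrule 16 mm in diameter to z = 95 mm; orange handle, a block 18 mm along x and 26 mm along y, z = 95 to 165 mm
- rod_tip (a point): centre of the push rod's lower tip (the origin of push_rod). In the stand the handle rests on the stand's top and the tip is 10 mm above the table; lift straight up by 100 mm to free it
- thick_rod: a rod of the same shape and size with a blue handle and a 16 mm shaft, too thick for the unit's hole, standing in the other hole of the stand; leave it. Origin at its lower tip
- rod_stand: fixed stand: a silver plate 56 (x) x 144 (y) mm, 28 thick, on two end plates and a dark base 80 x 150 mm; top at z = 105 mm. Origin under its centre; two vertical 18 mm holes through the plate at y = -35 and +35 mm; which rod stands in which hole varies
- dosing_unit: fixed dosing unit, white and steel, base 130 (x) x 104 (y) mm, top face at z = 112 mm, 90 x 90 mm. Origin under its centre; its front (-x, with nozzle and scale) faces the robot roughly. In the middle of the top is a vertical round hole 14 mm in diameter with a 3 mm chamfer and a brass ring round it
- bush_mouth (a point): centre of the mouth of that hole, on the top face (112 mm above the table); z up, axes as dosing_unit
- plunger_top (a point): centre of the top face of the red plunger in the hole: 30 mm below the mouth when up; 40 mm below it at the wanted travel
- plunger (a joint): travel of the plunger in m: 0 = up (start), 0.010 = wanted, 0.018 = bottom. Its spring pushes back with about 3 N when it begins to move and 0.4 N more per mm (7 N at 10 mm) and returns it when released. An orange pointer on the unit's front moves down with it on a white scale: green band centred at 10 mm, red band at 18 mm
- sugar_lamp: fixed heat lamp behind the work; keep clear of it. Origin at the foot; its black head hangs over the middle of the table, from x = 0.60 m to 0.88 m, y = -0.04 to 0.06 m, 0.41 to 0.55 m above the table. A big mixer also stands 0.4 m to the left of the robot base: do not swing the arm to the left half of the table
- kitchen_timer: white round mechanical kitchen timer with a red dial, 69 mm wide, 46 high; origin under its centre. A bystander.
- ring_cutter: steel ring cutter, 54 mm wide, 42 high; origin under its centre. A bystander.
- piping_tip: steel cone-shaped piping tip, 28 mm wide, 40 high; origin under its centre. A bystander.
- sugar_tin: blue square tin, 73x69x62 mm; origin under its centre. A bystander.
- masking_tape: roll of beige masking tape lying flat, 96 mm wide, 25 high; origin under its centre. A bystander.
- bench_scraper: steel dough scraper with a red handle edge lying flat, 87x125x10 mm; origin under its centre. A bystander.
Mind the look-alikes: they are no part of the job. Of the things that look like the push_rod, the largest one is meant.

How it is judged:
By the outcome, as a careful person would: the job done as asked, in the order asked, and still so for the second after the job is handed in, while the arm keeps its last pose, push and grip.
It also fails if it takes over 42 s, if anything falls off the work surface, if the arm or the gripper's body presses on something with over 40 N, if the wrist force passes 120 N, or if a joint passes its speed limit or range.

## Working session

There is one attempt and no reset: what is moved stays moved. The work goes in short steps, Python scripts to look and compute and a tool call to move; the robot and the scene stay as the last step left them, time stands still between calls to the robot, and variables do not carry over. Pictures are saved under pics/ and viewed, at most 10 in all, crops included, and the job is handed in when it is done.

Besides the shell and the picture viewer there is one more tool, called after "Emit:" as name(argument=value, ...) on one line, values as JSON. step_arm: Moves the arm, as the interface text tells. Its arguments: {"type":"object","properties":{"steps":{"type":"array","items":{"type":"object","properties":{"x":{"type":"number","minimum":-1,"maximum":1},"y":{"type":"number","minimum":-1,"maximum":1},"z":{"type":"number","minimum":-1,"maximum":1},"rx":{"type":"number","minimum":-1,"maximum":1},"ry":{"type":"number","minimum":-1,"maximum":1},"rz":{"type":"number","minimum":-1,"maximum":1},"claw":{"type":"number"}}}},"squeeze":{"type":"number"}},"required":["steps"]}

```bash
mkdir -p pics; ls
cat > h.py <<'E'
import numpy as np, cv2
from scipy.spatial.transform import Rotation as Ro
from cell import robot, read_camera, camera_params, nets
def world(cam,d,mask=None,st=None):
    p=camera_params(cam); r,c=np.nonzero((d>0)&(mask if mask is not None else True))
    z=d[r,c]; P=np.stack([(c-p['cx'])/p['fx']*z,(r-p['cy'])/p['fy']*z,z],1)
    if 'R' in p: return (P-np.array(p['t']))@np.array(p['R']),r,c
    H=np.array(p['hand_eye']); P=P@H[:3,:3].T+H[:3,3]
    return P@Ro.from_euler('xyz',st['tool_rot']).as_matrix().T+np.array(st['tool_pos']),r,c
E
python3 - <<'E'
from h import *
s=robot.observe(); print(s)
ims=[]
for c in ("scene","side"):
    im,d=read_camera(c); cv2.imwrite(f'pics/{c}0.png',im); np.save(f'{c}.npy',d)
    for q in ("push_rod","thick_rod","rod_stand","dosing_unit","bush_mouth","kitchen_timer"):
        for m in nets.masks_of(c,q)[:4] if q!="bush_mouth" else []:
            P,_,_=world(c,d,m['region']); print(c,q,round(m['conf'],2),np.round(m['box']),np.round(np.median(P,0),3),np.round(np.percentile(P,[2,98],axis=0),3).tolist())
        print(c,q,[(round(l['conf'],2),np.round(l['pixel'])) for l in nets.landmark_of(c,q)[:3]])
E
```

```text
pics
{'time': 0.0, 'qpos': array([-1.37998741e+00,  3.42694820e-01,  1.52502193e+00, -1.71769274e-05,
        1.27542303e+00, -1.45998217e-01]), 'qvel': array([ 0.00032977,  0.00054234, -0.0016199 , -0.0020357 , -0.00144406,
        0.00229521]), 'joint_efforts': array([-8.68877196e-04, -4.31240416e+01, -2.44220889e+01,  7.16661592e-02,
        5.59264678e-02, -1.03914604e-04]), 'tool_pos': array([ 0.17343624, -0.49508155,  0.22605775]), 'tool_rot': array([-3.1400596e+00, -2.0882457e-04,  3.3681199e-01]), 'contact_force': array([-0.28073544, -0.14126627, -0.31327761]), 'torque': array([-2.38500592e-02,  3.88733046e-05,  1.31130989e-02]), 'grip_force': 0.0, 'opening': 0.09173871259684681}
scene push_rod 0.62 [264. 147. 277. 178.] [ 0.606 -0.265  0.149] [[0.601, -0.281, 0.079], [0.619, -0.257, 0.177]]
scene push_rod 0.45 [232. 151. 236. 170.] [ 0.716 -0.203  0.102] [[0.71, -0.21, 0.059], [0.726, -0.197, 0.13]]
scene push_rod [(0.48, array([178., 234.]))]
scene thick_rod 0.59 [252. 155. 258. 193.] [ 0.623 -0.198  0.142] [[0.617, -0.227, 0.015], [0.641, -0.189, 0.177]]
scene thick_rod [(
[... 1405 characters left out ...]
, 0.004], [0.622, -0.362, 0.068]]
side rod_stand [(0.6, array([237., 279.]))]
side dosing_unit 0.91 [163. 215. 226. 282.] [ 0.397 -0.321  0.074] [[0.339, -0.337, 0.013], [0.462, -0.243, 0.116]]
side dosing_unit 0.34 [153. 163. 184. 186.] [0.397 0.196 0.009] [[0.357, 0.139, 0.006], [0.436, 0.257, 0.014]]
side dosing_unit 0.19 [261. 190. 296. 258.] [ 0.605 -0.298  0.061] [[0.573, -0.313, 0.005], [0.653, -0.166, 0.109]]
side dosing_unit [(0.89, array([264., 195.]))]
side bush_mouth [(0.63, array([226., 195.]))]
side kitchen_timer 0.7 [197. 174. 223. 194.] [0.507 0.057 0.032] [[0.479, 0.04, 0.003], [0.541, 0.115, 0.05]]
side kitchen_timer [(0.87, array([189., 208.])), (0.4, array([211., 218.]))]
```

Run:
```python
from h import *
a=cv2.imread('pics/scene0.png')[120:290,180:380]; b=cv2.imread('pics/side0.png')[140:320,140:340]
a=cv2.resize(a,None,fx=2,fy=2,interpolation=2); cv2.imwrite('pics/c0.png',np.hstack([cv2.resize(a,(400,360)),cv2.resize(b,(400,360))]))
# unit top plane points
A=[]
for c in ("scene","side"):
    d=np.load(c+'.npy'); P,_,_=world(c,d)
    for n,lo,hi,zl,zh in (("unit",(.32,-.36),(.48,-.2),.1,.122),("handles",(.58,-.32),(.66,-.16),.12,.19),("top",(.56,-.33),(.68,-.14),.095,.112)):
        m=(P[:,:2]>lo).all(1)&(P[:,:2]<hi).all(1)&(P[:,2]>zl)&(P[:,2]<zh); Q=P[m]
        print(c,n,m.sum(),cv2.minAreaRect(Q[:,:2].astype('f4')) if len(Q)>3 else 0,Q[:,2].mean())
    p=camera_params(c); 
    for q in ["bush_mouth"]:
        r,cc=nets.landmark_of(c,q)[0]['pixel']; 
        R=np.array(p['R']);o=-R.T@p['t'];v=R.T@np.array([(cc-p['cx'])/p['fx'],(r-p['cy'])/p['fy'],1]);k=(.112-o[2])/v[2]; print(c,q,o+k*v,'cam',o)
```

```text
scene unit 711 ((0.3995742201805115, -0.282289981842041), (0.09451145678758621, 0.09892021864652634), 79.39869689941406) 0.11217493469199132
scene handles 252 ((0.6180534362792969, -0.2379489243030548), (0.09881851077079773, 0.02281760238111019), 73.81659698486328) 0.1538510257092456
scene top 467 ((0.6200695037841797, -0.23818424344062805), (0.14721153676509857, 0.06080517917871475), 75.697509765625) 0.10531483184132594
scene bush_mouth [ 0.40557774 -0.26766469  0.112     ] cam [0.08569754 0.5393515  1.12013662]
side unit 1109 ((0.4009530544281006, -0.2815069556236267), (0.09654518961906433, 0.09441687166690826), 80.067138671875) 0.11271268965645216
side handles 356 ((0.6197263598442078, -0.23875413835048676), (0.09612029045820236, 0.01955348066985607), 78.0694351196289) 0.15566389742878958
side top 577 ((0.6207709312438965, -0.23811981081962585), (0.14749017357826233, 0.05653055012226105), 76.60153198242188) 0.1060595601221075
side bush_mouth [ 0.40316685 -0.27662189  0.112     ] cam [ 0.26484426 -1.14669287  0.69461729]
```

View pics/c0.png

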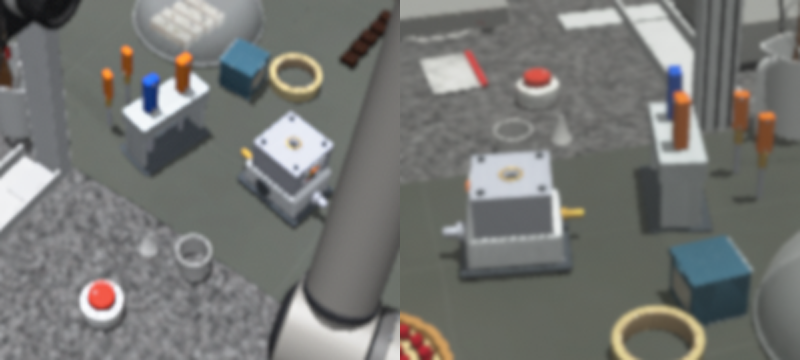

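View pics/side0.png

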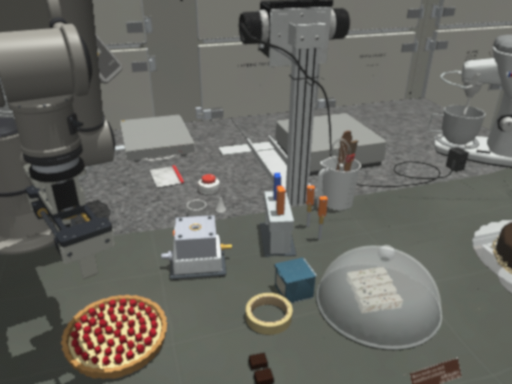

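Candidates: the orange handle in the stand (scene ~(271,160), side ~(281,200)), which is the largest. The two smaller orange ones behind it are at side (311,195) and (323,207). Blue is at side (277,184). I choose the one in the stand, near (0.612, -0.272), and will check it with the wrist camera.

```bash
cat >> h.py <<'E'
def plan(pos,yaw,cmd=None):
    s=robot.observe(); p0,e0=(np.array(s['tool_pos']),s['tool_rot']) if cmd is None else cmd
    R0=Ro.from_euler('xyz',e0); R1=Ro.from_euler('xyz',[np.pi,0,yaw])
    d=R0.inv().apply(np.array(pos)-p0); w=(R0.inv()*R1).as_rotvec()
    print('xyz',np.round(d/.75,4),'r',np.round(w/(np.pi/4),4),'dist',np.linalg.norm(d),'deg',np.degrees(np.linalg.norm(w)))
E
python3 - <<'E'
from h import *
print(np.round(camera_params('wrist')['hand_eye'],3),camera_params('wrist')['fx'])
plan((.56,-.30,.34),0.337+.75)
E
```

```text
[[ 0.    -0.966 -0.257  0.069]
 [ 1.     0.    -0.001  0.   ]
 [ 0.001 -0.257  0.966 -0.158]
 [ 0.     0.     0.     1.   ]] 276.1375561464657
xyz [ 0.5725 -0.0757 -0.151 ] r [ 1.000e-04  1.000e-04 -9.552e-01] dist 0.44768978133848747 deg 42.9840218725637
```

Emit:
step_arm(steps=[{"x": 0.05, "y": -0.007, "z": -0.013, "rz": -0.08, "claw": 1}, {"x": 0.1, "y": -0.013, "z": -0.026, "rz": -0.16, "claw": 1}, {"x": 0.15, "y": -0.02, "z": -0.04, "rz": -0.25, "claw": 1}, {"x": 0.2, "y": -0.026, "z": -0.053, "rz": -0.33, "claw": 1}, {"x": 0.25, "y": -0.033, "z": -0.066, "rz": -0.42, "claw": 1}, {"x": 0.3, "y": -0.04, "z": -0.08, "rz": -0.5, "claw": 1}, {"x": 0.35, "y": -0.046, "z": -0.092, "rz": -0.58, "claw": 1}, {"x": 0.4, "y": -0.053, "z": -0.105, "rz": -0.67, "claw": 1}, {"x": 0.45, "y": -0.06, "z": -0.12, "rz": -0.75, "claw": 1}, {"x": 0.5, "y": -0.066, "z": -0.132, "rz": -0.84, "claw": 1}, {"x": 0.54, "y": -0.072, "z": -0.142, "rz": -0.9, "claw": 1}, {"x": 0.5725, "y": -0.0757, "z": -0.151, "rz": -0.955, "claw": 1}])

```text
$.steps[0]: bad value
```

Emit:
step_arm(steps=[{"rz": -0.15, "claw": 0.2}, {"rz": -0.306, "claw": 0.2}, {"rz": -0.306, "claw": 0.2}, {"rz": -0.306, "claw": 0.2}, {"rz": -0.306, "claw": 0.2}])

```text
$.steps[0]: bad value
```

```bash
cat > look.py <<'E'
from h import *
import sys
s=robot.observe(); im,d=read_camera('wrist'); cv2.imwrite(f'pics/{sys.argv[1]}.png',im); np.savez('w.npz',d=d,im=im)
print(s['time'],np.round(s['tool_pos'],4),np.round(s['tool_rot'],4),np.round(s['contact_force'],1),s['opening'],s['grip_force'])
P,r,c=world('wrist',d,None,s)
hsv=cv2.cvtColor(im,40)[r,c].astype(int)
org=(hsv[:,0]<18)&(hsv[:,1]>140)&(hsv[:,2]>80)
for n,m in (("orange handle top",org&(P[:,2]>.15)&(abs(P[:,1]+.27)<.05)),("blue top",(abs(hsv[:,0]-115)<15)&(hsv[:,1]>140)&(P[:,2]>.15)),
  ("stand top",(P[:,2]>.098)&(P[:,2]<.112)&(P[:,0]>.55)&(P[:,0]<.68)),("unit top",(P[:,2]>.106)&(P[:,2]<.118)&(P[:,0]<.48))):
    Q=P[m]
    if len(Q)>5:
        z=np.percentile(Q[:,2],95) if 'top' in n else 0
        if 'handle' in n or 'blue' in n: Q=Q[Q[:,2]>z-.006]
        print(n,len(Q),np.round(np.median(Q,0),4),cv2.minAreaRect(Q[:,:2].astype('f4')),[int(r[m].mean()),int(c[m].mean())])
for q in ("bush_mouth","push_rod"): print(q,[(round(l['conf'],2),np.round(l['pixel'])) for l in nets.landmark_of('wrist',q)[:3]])
E
python3 look.py w1
```

```text
1.3 [ 0.1735 -0.4955  0.2267] [3.1415 0.     0.3368] [-0.2 -0.   0.1] 0.09198802587077076 0.0
bush_mouth []
push_rod []
```

View pics/w1.png

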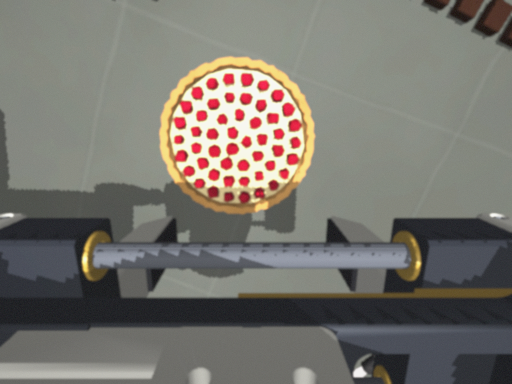

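The moves were refused, probably because rows need every key. The picture shows only the tart (238,135) and the gripper.

Emit:
step_arm(squeeze=30, steps=[{"x": 0.05, "y": -0.007, "z": -0.013, "rx": 0, "ry": 0, "rz": -0.08, "claw": 1}, {"x": 0.1, "y": -0.013, "z": -0.026, "rx": 0, "ry": 0, "rz": -0.16, "claw": 1}, {"x": 0.15, "y": -0.02, "z": -0.04, "rx": 0, "ry": 0, "rz": -0.25, "claw": 1}, {"x": 0.2, "y": -0.026, "z": -0.053, "rx": 0, "ry": 0, "rz": -0.33, "claw": 1}, {"x": 0.25, "y": -0.033, "z": -0.066, "rx": 0, "ry": 0, "rz": -0.42, "claw": 1}, {"x": 0.3, "y": -0.04, "z": -0.08, "rx": 0, "ry": 0, "rz": -0.5, "claw": 1}, {"x": 0.35, "y": -0.046, "z": -0.092, "rx": 0, "ry": 0, "rz": -0.58, "claw": 1}, {"x": 0.4, "y": -0.053, "z": -0.105, "rx": 0, "ry": 0, "rz": -0.67, "claw": 1}, {"x": 0.45, "y": -0.06, "z": -0.12, "rx": 0, "ry": 0, "rz": -0.75, "claw": 1}, {"x": 0.5, "y": -0.066, "z": -0.132, "rx": 0, "ry": 0, "rz": -0.84, "claw": 1}, {"x": 0.54, "y": -0.072, "z": -0.142, "rx": 0, "ry": 0, "rz": -0.9, "claw": 1}, {"x": 0.5725, "y": -0.0757, "z": -0.151, "rx": 0, "ry": 0, "rz": -0.955, "claw": 1}])

```text
time: 2.45
tool_pos: [0.5621, -0.2981, 0.3404]
tool_rot: [3.141, -0.0, 1.091]
contact_force: [0.2, -0.7, 0.4]
opening: 0.092
grip_force: 0.0
```

Emit:
step_arm(steps=[{"x": 0, "y": 0.04, "z": 0, "rx": 0, "ry": 0, "rz": -0.15, "claw": 1}, {"x": -0.02, "y": 0.07, "z": 0, "rx": 0, "ry": 0, "rz": -0.306, "claw": 1}, {"x": -0.02, "y": 0.07, "z": 0, "rx": 0, "ry": 0, "rz": -0.306, "claw": 1}, {"x": -0.02, "y": 0.07, "z": 0, "rx": 0, "ry": 0, "rz": -0.306, "claw": 1}, {"x": -0.02, "y": 0.07, "z": 0, "rx": 0, "ry": 0, "rz": -0.306, "claw": 1}])

```text
time: 2.87
tool_pos: [0.5992, -0.3376, 0.3395]
tool_rot: [-3.141, -0.001, 1.325]
contact_force: [0.1, -0.5, -0.5]
opening: 0.0921
grip_force: 0.0
```

```bash
python3 look.py w2
```

```text
2.8667 [ 0.5992 -0.3376  0.3395] [-3.1406e+00 -5.0000e-04  1.3252e+00] [ 0.1 -0.5 -0.5] 0.09212782141531971 0.0
orange handle top 22 [ 0.6055 -0.2703  0.174 ] ((0.6122885942459106, -0.2704877257347107), (0.022894732654094696, 0.015687765553593636), 81.43875885009766) [118, 244]
blue top 352 [ 0.6284 -0.2041  0.1752] ((0.6288617849349976, -0.2038678228855133), (0.02454761229455471, 0.015043539926409721), 75.24638366699219) [52, 247]
stand top 3879 [ 0.6209 -0.2354  0.1056] ((0.6261987090110779, -0.3610171377658844), (0.09254763275384903, 0.4007982611656189), 2.499936819076538) [91, 250]
unit top 4108 [ 0.4044 -0.2799  0.1126] ((0.40297675132751465, -0.281893253326416), (0.09011425822973251, 0.09163044393062592), 79.38255310058594) [161, 107]
bush_mouth [(0.88, array([165., 107.]))]
push_rod [(0.77, array([123., 343.])), (0.76, array([ 62., 310.]))]
```

View pics/w2.png

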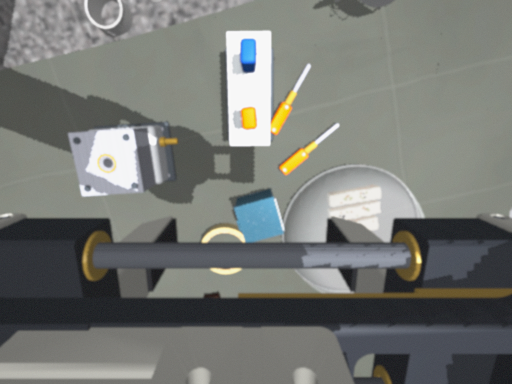

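The wrist picture shows the orange handle in the stand at (col 249, row 118), with blue at (248,54). The two smaller look-alikes lie beyond at (288,115) and (300,155). The unit's mouth is at (107,163).

Run:
```python
from h import *
s=robot.observe(); z=np.load('w.npz'); d,im=z['d'],z['im']
P,r,c=world('wrist',d,None,s); h=cv2.cvtColor(im,40)[r,c].astype(int)
m=(h[:,0]<28)&(h[:,1]>140)&(P[:,2]>.168)&(abs(P[:,1]+.27)<.05)&(P[:,0]<.65); Q=P[m]
print(len(Q),Q.mean(0),cv2.minAreaRect(Q[:,:2].astype('f4')))
def ray(row,col,zz):
    p=camera_params('wrist');H=np.array(p['hand_eye']);R=Ro.from_euler('xyz',s['tool_rot']).as_matrix()
    o=R@H[:3,3]+s['tool_pos']; v=R@H[:3,:3]@[(col-p['cx'])/p['fx'],(row-p['cy'])/p['fy'],1]; return o+v*(zz-o[2])/v[2]
print('bush',ray(165,107,.112))
Q=P[(P[:,2]>.1)&(P[:,2]<.111)&(P[:,0]>.575)&(P[:,0]<.665)&(P[:,1]>-.33)&(P[:,1]<-.14)]
print('stand',cv2.minAreaRect(Q[:,:2].astype('f4')))
plan((.612,-.2715,.24),np.radians(76))
```

```text
700 [ 0.58777368 -0.28976017  0.32847865] ((0.5891380310058594, -0.2897879481315613), (0.06415627151727676, 0.061096105724573135), 0.822272002696991)
bush [ 0.40152846 -0.28466763  0.112     ]
stand ((0.6210082173347473, -0.2371191680431366), (0.1438440978527069, 0.05603004992008209), 76.52960968017578)
xyz [ 0.0893 -0.0045  0.1346] r [ 0.0012  0.0005 -0.0002] dist 0.12121844177781603 deg 0.05890663952029319
```

Emit:
step_arm(steps=[{"x": 0.03, "y": -0.002, "z": 0.04, "rx": 0, "ry": 0, "rz": 0, "claw": 0.1}, {"x": 0.06, "y": -0.004, "z": 0.08, "rx": 0, "ry": 0, "rz": 0, "claw": 0.1}, {"x": 0.0893, "y": -0.0045, "z": 0.11, "rx": 0, "ry": 0, "rz": 0, "claw": 0.1}, {"x": 0.0893, "y": -0.0045, "z": 0.1346, "rx": 0.001, "ry": 0, "rz": 0, "claw": 0.1}, {"x": 0.0893, "y": -0.0045, "z": 0.1346, "rx": 0.001, "ry": 0, "rz": 0, "claw": 0.1}, {"x": 0.0893, "y": -0.0045, "z": 0.1346, "rx": 0.001, "ry": 0, "rz": 0, "claw": 0.1}, {"x": 0.0893, "y": -0.0045, "z": 0.1346, "rx": 0.001, "ry": 0, "rz": 0, "claw": 0.1}])

```text
time: 3.6
tool_pos: [0.6127, -0.2727, 0.2412]
tool_rot: [3.139, 0.001, 1.326]
contact_force: [0.2, 0.8, -0.1]
opening: 0.0521
grip_force: 0.0
```

Run:
```python
from h import *
s=robot.observe(); im,d=read_camera('wrist'); cv2.imwrite('pics/w3.png',im[60:384])
print(s['tool_pos'],s['tool_rot'],s['opening'])
P,r,c=world('wrist',d,None,s); h=cv2.cvtColor(im,40)[r,c].astype(int)
m=(h[:,0]<28)&(h[:,1]>140)&(P[:,2]>.168)&(P[:,2]<.182); Q=P[m]
if len(Q)>5: print(len(Q),Q.mean(0),cv2.minAreaRect(Q[:,:2].astype('f4')))
m=(abs(h[:,0]-115)<15)&(h[:,1]>140)&(P[:,2]>.168)&(P[:,2]<.182); Q=P[m]
if len(Q)>5: print('blue',len(Q),Q.mean(0),cv2.minAreaRect(Q[:,:2].astype('f4')))
plan((.6125,-.271,.126),np.radians(76.2))
```

```text
[ 0.61266257 -0.27272067  0.24118383] [3.13936291e+00 1.13085861e-03 1.32632023e+00] 0.052116579938263366
531 [ 0.61295763 -0.26908476  0.17480473] ((0.6126596331596375, -0.2701607048511505), (0.02450217306613922, 0.016254112124443054), 81.35921478271484)
blue 236 [ 0.6277069  -0.20312363  0.17472809] ((0.6287702918052673, -0.20278432965278625), (0.022861748933792114, 0.015101481229066849), 76.17015075683594)
xyz [ 0.0026 -0.0015  0.1539] r [ 0.0037  0.0016 -0.0049] dist 0.11542147504007774 deg 0.28625953400961834
```

View pics/w3.png

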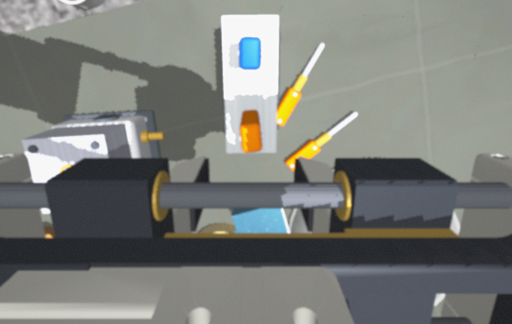

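The close crop shows the orange handle (250,132) between and ahead of the fingers, with blue at (249,52). The smaller rods are outside the closing zone. Choice confirmed.

Emit:
step_arm(steps=[{"x": 0.0025, "y": -0.001, "z": 0.03, "rx": 0.003, "ry": 0.001, "rz": -0.08, "claw": 0.1}, {"x": 0.0025, "y": -0.001, "z": 0.06, "rx": 0.003, "ry": 0.001, "rz": -0.08, "claw": 0.1}, {"x": 0.0025, "y": -0.001, "z": 0.09, "rx": 0.003, "ry": 0.001, "rz": -0.08, "claw": 0.1}, {"x": 0.0025, "y": -0.001, "z": 0.12, "rx": 0.003, "ry": 0.001, "rz": -0.08, "claw": 0.1}, {"x": 0.0025, "y": -0.001, "z": 0.14, "rx": 0.003, "ry": 0.001, "rz": -0.08, "claw": 0.1}, {"x": 0.0025, "y": -0.001, "z": 0.154, "rx": 0.003, "ry": 0.001, "rz": -0.08, "claw": 0.1}, {"x": 0.0025, "y": -0.001, "z": 0.154, "rx": 0.003, "ry": 0.001, "rz": -0.08, "claw": 0.1}, {"x": 0.0025, "y": -0.001, "z": 0.154, "rx": 0.003, "ry": 0.001, "rz": -0.08, "claw": 0.1}])

```text
time: 4.32
tool_pos: [0.6124, -0.2706, 0.1245]
tool_rot: [-3.14, -0.0, 1.389]
contact_force: [0.3, 0.1, 0.5]
opening: 0.0505
grip_force: 0.0
```

Emit:
step_arm(squeeze=40, steps=[{"x": 0, "y": 0, "z": 0, "rx": 0, "ry": 0, "rz": 0, "claw": -1}, {"x": 0, "y": 0, "z": 0, "rx": 0, "ry": 0, "rz": 0, "claw": -1}, {"x": 0, "y": 0, "z": 0, "rx": 0, "ry": 0, "rz": 0, "claw": -1}, {"x": 0, "y": 0, "z": 0, "rx": 0, "ry": 0, "rz": 0, "claw": -1}, {"x": 0, "y": 0, "z": 0, "rx": 0, "ry": 0, "rz": 0, "claw": -1}, {"x": 0, "y": 0, "z": 0, "rx": 0, "ry": 0, "rz": 0, "claw": -1}, {"x": 0, "y": 0, "z": 0, "rx": 0, "ry": 0, "rz": 0, "claw": -1}, {"x": 0, "y": 0, "z": 0, "rx": 0, "ry": 0, "rz": 0, "claw": -1}, {"x": 0, "y": 0, "z": 0, "rx": 0, "ry": 0, "rz": 0, "claw": -1}, {"x": 0, "y": 0, "z": 0, "rx": 0, "ry": 0, "rz": 0, "claw": -1}])

```text
time: 5.15
tool_pos: [0.6122, -0.27, 0.1239]
tool_rot: [-3.139, -0.001, 1.39]
contact_force: [-0.1, 1.0, 3.6]
opening: 0.0178
grip_force: 40.0
```

Emit:
step_arm(steps=[{"x": 0, "y": 0, "z": -0.02, "rx": 0, "ry": 0, "rz": 0, "claw": -1}, {"x": 0, "y": 0, "z": -0.05, "rx": 0, "ry": 0, "rz": 0, "claw": -1}, {"x": 0, "y": 0, "z": -0.08, "rx": 0, "ry": 0, "rz": 0, "claw": -1}, {"x": 0, "y": 0, "z": -0.11, "rx": 0, "ry": 0, "rz": 0, "claw": -1}, {"x": 0, "y": 0, "z": -0.14, "rx": 0, "ry": 0, "rz": 0, "claw": -1}, {"x": 0, "y": 0, "z": -0.17, "rx": 0, "ry": 0, "rz": 0, "claw": -1}, {"x": 0, "y": 0, "z": -0.2, "rx": 0, "ry": 0, "rz": 0, "claw": -1}, {"x": 0, "y": 0, "z": -0.2, "rx": 0, "ry": 0, "rz": 0, "claw": -1}])

```text
time: 5.82
tool_pos: [0.6137, -0.2708, 0.2783]
tool_rot: [3.137, 0.002, 1.39]
contact_force: [0.8, 0.2, -0.6]
opening: 0.0175
grip_force: 40.0
```

```bash
cat > l2.py <<'E'
from h import *
import sys
s=robot.observe(); im,d=read_camera('wrist'); cv2.imwrite(f'pics/{sys.argv[1]}.png',im)
print(s['tool_pos'],s['tool_rot'],s['opening'],s['contact_force'],s['grip_force'])
p=camera_params('wrist');H=np.array(p['hand_eye']);R=Ro.from_euler('xyz',s['tool_rot']).as_matrix()
def ray(row,col,zz):
    o=R@H[:3,3]+s['tool_pos']; v=R@H[:3,:3]@[(col-p['cx'])/p['fx'],(row-p['cy'])/p['fy'],1]; return o+v*(zz-o[2])/v[2]
P,r,c=world('wrist',d,None,s)
m=(P[:,2]>.106)&(P[:,2]<.118)&(P[:,0]<.47)&(P[:,0]>.33)&(abs(P[:,1]+.28)<.07); Q=P[m]
if len(Q)>50: print('unit',len(Q),cv2.minAreaRect(Q[:,:2].astype('f4')),Q[:,2].mean())
for q in ("bush_mouth","rod_tip"): print(q,[(round(l['conf'],2),np.round(l['pixel'],1),ray(*l['pixel'],.112)) for l in nets.landmark_of('wrist',q)[:2]])
E
python3 l2.py w4; python3 -c "
from h import *
plan((.4015,-.42,.34),1.39)"
```

```text
[ 0.61370695 -0.27083034  0.27832601] [3.13743014e+00 1.81015989e-03 1.39005454e+00] 0.017486791451491828 [ 0.75446191  0.1850586  -0.59665015] 39.99791085720062
unit 4566 ((0.40340501070022583, -0.2778761684894562), (0.08263110369443893, 0.09152853488922119), 79.5074691772461) 0.11256419947493145
bush_mouth [(0.91, array([215.9,  84.1]), array([ 0.40056554, -0.2829991 ,  0.112     ]))]
rod_tip [(0.8, array([109.5, 318.3]), array([ 0.70261726, -0.20890038,  0.112     ])), (0.79, array([186.3, 249.7]), array([ 0.61019932, -0.28286385,  0.112     ]))]
xyz [-0.2472 -0.2406 -0.09  ] r [-0.0067 -0.002  -0.    ] dist 0.26736212941266985 deg 0.31639453011388746
```

Emit:
step_arm(steps=[{"x": -0.01, "y": -0.035, "z": -0.01, "rx": -0.0067, "ry": -0.002, "rz": 0, "claw": -1}, {"x": -0.03, "y": -0.075, "z": -0.02, "rx": -0.0067, "ry": -0.002, "rz": 0, "claw": -1}, {"x": -0.06, "y": -0.115, "z": -0.02, "rx": -0.0067, "ry": -0.002, "rz": 0, "claw": -1}, {"x": -0.09, "y": -0.155, "z": -0.02, "rx": -0.0067, "ry": -0.002, "rz": 0, "claw": -1}, {"x": -0.12, "y": -0.195, "z": -0.02, "rx": -0.0067, "ry": -0.002, "rz": 0, "claw": -1}, {"x": -0.14, "y": -0.235, "z": -0.02, "rx": -0.0067, "ry": -0.002, "rz": 0, "claw": -1}, {"x": -0.16, "y": -0.255, "z": -0.02, "rx": -0.0067, "ry": -0.002, "rz": 0, "claw": -1}, {"x": -0.16, "y": -0.255, "z": -0.02, "rx": -0.0067, "ry": -0.002, "rz": 0, "claw": -1}, {"x": -0.16, "y": -0.255, "z": -0.02, "rx": -0.0067, "ry": -0.002, "rz": 0, "claw": -1}, {"x": -0.16, "y": -0.255, "z": -0.02, "rx": -0.0067, "ry": -0.002, "rz": 0, "claw": -1}, {"x": -0.16, "y": -0.255, "z": -0.02, "rx": -0.0067, "ry": -0.002, "rz": 0, "claw": -1}])

```text
time: 6.88
tool_pos: [0.4034, -0.3531, 0.2881]
tool_rot: [3.14, -0.001, 1.391]
contact_force: [-0.2, 0.2, -1.4]
opening: 0.0179
grip_force: 40.0
```

```bash
python3 l2.py w5
python3 - <<'E'
from h import *
plan((.4010,-.2825,.262),1.39)
E
```

```text
[ 0.40343609 -0.35310465  0.28806881] [ 3.14043361e+00 -5.40566246e-04  1.39108001e+00] 0.017860903012480733 [-0.19433076  0.20008291 -1.44966949] 39.9980628490448
unit 6063 ((0.40195438265800476, -0.2813000977039337), (0.08947806060314178, 0.0918821468949318), 79.56148529052734) 0.11262968381335006
bush_mouth [(0.73, array([119.7, 238.6]), array([ 0.40072722, -0.28547698,  0.112     ]))]
rod_tip [(0.9, array([186.4, 249.8]), array([ 0.39913532, -0.36718345,  0.112     ])), (0.65, array([ 99.6, 479.8]), array([ 0.67872273, -0.31314656,  0.112     ]))]
xyz [ 0.0922 -0.0201  0.0353] r [0.0021 0.0002 0.0018] dist 0.0755655223992491 deg 0.12534177134253818
```

View pics/w5.png

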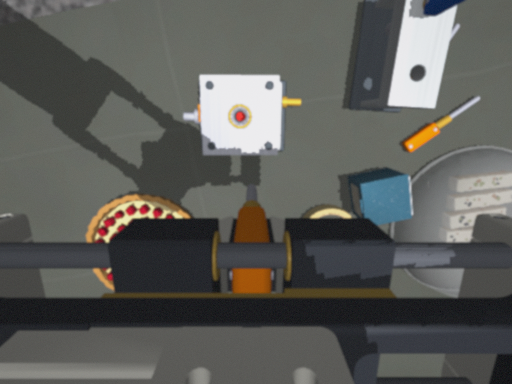

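The wrist picture shows the brass ring with the red plunger at about (240,116), the rod gripped with its tip at (250,187), and the stand hole it left at (417,73).

```bash
cat > l3.py <<'E'
from h import *
s=robot.observe(); im,d=read_camera('wrist'); cv2.imwrite('pics/w6.png',im)
p=camera_params('wrist');H=np.array(p['hand_eye']);R=Ro.from_euler('xyz',s['tool_rot']).as_matrix()
def ray(row,col,zz):
    o=R@H[:3,3]+s['tool_pos']; v=R@H[:3,:3]@[(col-p['cx'])/p['fx'],(row-p['cy'])/p['fy'],1]; return o+v*(zz-o[2])/v[2]
P,r,c=world('wrist',d,None,s); h=cv2.cvtColor(im,40)[r,c].astype(int)
n=(np.linalg.norm(P[:,:2]-[.401,-.2825],axis=1)<.025)&(P[:,2]<.13)
m=n&(abs(P[:,2]-.1125)<.006)&(h[:,1]>70)
rc=np.stack([c[m],r[m]],1).astype('f4')
if len(rc)>5:
    (x,y),ax,_=cv2.minAreaRect(rc); print('ring px',(x,y),ax,ray(y,x,.112), P[m].mean(0))
print(s['tool_pos'],s['time'])
l=[q['pixel'] for q in nets.landmark_of('wrist','rod_tip') if abs(q['pixel'][1]-250)<25]
if l: t=ray(*l[0],s['tool_pos'][2]-.114); print('tip',l[0],t,t-s['tool_pos'])
# nearest depth of shaft around tip
if l:
    a,b=map(int,l[0]); 
    m=(abs(c-b)<14)&(r>a-12)&(r<a+30)&(P[:,2]>.13)
    for z0 in np.arange(.16,.25,.008):
        k=m&(abs(P[:,2]-z0)<.004)
        if k.sum()>3: print(round(z0,3),k.sum(),P[k].mean(0)[:2],np.ptp(P[k][:,0]))
E
python3 l3.py
```

```text
ring px (239.0, 115.5) (23.0, 22.0) [ 0.4021691  -0.28112758  0.112     ] [ 0.40268168 -0.28117066  0.11386327]
[ 0.40349097 -0.35320818  0.28853859] 7.0333
tip [184.7, 252.0] [ 0.40481998 -0.35088014  0.17453859] [ 0.00132901  0.00232804 -0.114     ]
0.176 4 [ 0.40615446 -0.35045437] 0.004386199291600501
0.184 19 [ 0.40465523 -0.35011207] 0.008757876426423783
0.192 21 [ 0.4041927  -0.35014239] 0.008544679641953823
0.2 22 [ 0.40443389 -0.34991397] 0.00825081267999972
0.208 23 [ 0.40445723 -0.35045104] 0.009792764788451369
0.216 29 [ 0.40407705 -0.35029485] 0.009522000670802
0.224 33 [ 0.40439348 -0.35027104] 0.009302577327921224
0.232 10 [ 0.40442463 -0.34968785] 0.005628227473257974
0.24 7 [ 0.40465484 -0.34731558] 0.011585451635175048
0.248 55 [ 0.40475562 -0.34741677] 0.013323051655942886
```

Run:
```python
from h import *
plan((.4012,-.2810,.241),1.39)
```

```text
xyz [ 0.0945 -0.0202  0.0636] r [0.0025 0.0006 0.0014] dist 0.08674968676940586 deg 0.13205169767055583
```

Emit:
step_arm(steps=[{"x": 0.03, "y": -0.006, "z": 0, "rx": 0.0025, "ry": 0, "rz": 0, "claw": -1}, {"x": 0.06, "y": -0.013, "z": 0.02, "rx": 0.0025, "ry": 0, "rz": 0, "claw": -1}, {"x": 0.0945, "y": -0.0202, "z": 0.04, "rx": 0.0025, "ry": 0, "rz": 0, "claw": -1}, {"x": 0.0945, "y": -0.0202, "z": 0.055, "rx": 0.0025, "ry": 0, "rz": 0, "claw": -1}, {"x": 0.0945, "y": -0.0202, "z": 0.0636, "rx": 0.0025, "ry": 0, "rz": 0, "claw": -1}, {"x": 0.0945, "y": -0.0202, "z": 0.0636, "rx": 0.0025, "ry": 0, "rz": 0, "claw": -1}, {"x": 0.0945, "y": -0.0202, "z": 0.0636, "rx": 0.0025, "ry": 0, "rz": 0, "claw": -1}, {"x": 0.0945, "y": -0.0202, "z": 0.0636, "rx": 0.0025, "ry": 0, "rz": 0, "claw": -1}])

```text
time: 7.8
tool_pos: [0.4011, -0.2823, 0.2419]
tool_rot: [3.14, 0.002, 1.389]
contact_force: [-0.2, -0.9, -1.3]
opening: 0.0177
grip_force: 40.0
```

Run:
```python
from h import *
# tip check: shaft & unit top from scene and side
for cam in ("scene","side"):
    im,d=read_camera(cam); P,r,c=world(cam,d)
    n=(np.linalg.norm(P[:,:2]-[.401,-.281],axis=1)<.02)&(P[:,2]>.135)&(P[:,2]<.19); print(cam,n.sum(),P[n].mean(0) if n.any() else 0)
    m=(P[:,2]>.106)&(P[:,2]<.12)&(abs(P[:,0]-.40)<.07)&(abs(P[:,1]+.28)<.07); print(cv2.minAreaRect(P[m][:,:2].astype('f4')))
    cv2.imwrite(f'pics/{cam}1.png',im)
im=cv2.imread('pics/side1.png')[180:300,140:250]; im2=cv2.imread('pics/scene1.png')[130:250,270:380]
cv2.imwrite('pics/c1.png',np.hstack([cv2.resize(im,(400,436)),cv2.resize(im2,(400,436))]))
s=robot.observe();print(s['tool_pos'],s['tool_rot'],s['contact_force'])
plan((.4012,-.2810,.216),1.39)
```

```text
scene 40 [ 0.39919684 -0.28120357  0.16259898]
((0.4031066298484802, -0.2815174162387848), (0.09500863403081894, 0.09224262088537216), 80.18714141845703)
side 97 [ 0.40105415 -0.28584517  0.1630147 ]
((0.4026079475879669, -0.2821696698665619), (0.09733764827251434, 0.09220073372125626), 80.88023376464844)
[ 0.40100596 -0.28220618  0.24183549] [3.14029398e+00 1.53138374e-03 1.38931823e+00] [-0.35812879  0.80963623 -2.23818183]
xyz [ 0.0017 -0.0001  0.0344] r [ 0.0017  0.002  -0.0009] dist 0.02586435671708855 deg 0.1214772308144431
```

View pics/c1.png

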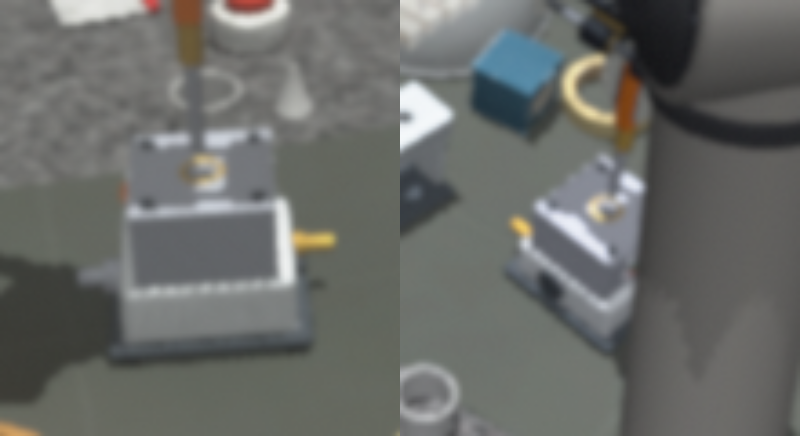

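The crops show the rod's tip hovering above the brass ring, at left (205,150) and right (615,195), and roughly centred. Next I lower it into the mouth and watch the force.

Emit:
step_arm(steps=[{"x": 0.0015, "y": 0.0007, "z": 0.004, "rx": 0.0017, "ry": 0.002, "rz": 0, "claw": -1}, {"x": 0.0015, "y": 0.0007, "z": 0.009, "rx": 0.0017, "ry": 0.002, "rz": 0, "claw": -1}, {"x": 0.0015, "y": 0.0007, "z": 0.014, "rx": 0.0017, "ry": 0.002, "rz": 0, "claw": -1}, {"x": 0.0015, "y": 0.0007, "z": 0.019, "rx": 0.0017, "ry": 0.002, "rz": 0, "claw": -1}, {"x": 0.0015, "y": 0.0007, "z": 0.023, "rx": 0.0017, "ry": 0.002, "rz": 0, "claw": -1}, {"x": 0.0015, "y": 0.0007, "z": 0.027, "rx": 0.0017, "ry": 0.002, "rz": 0, "claw": -1}, {"x": 0.0015, "y": 0.0007, "z": 0.027, "rx": 0.0017, "ry": 0.002, "rz": 0, "claw": -1}])

```text
time: 8.48
tool_pos: [0.4012, -0.2802, 0.2202]
tool_rot: [-3.14, -0.001, 1.39]
contact_force: [0.2, -0.9, -1.7]
opening: 0.0179
grip_force: 40.0
```

Tip is about 6 mm inside with no contact. Next I go to just above the plunger.

Emit:
step_arm(steps=[{"x": 0, "y": 0, "z": 0.005, "rx": 0, "ry": 0, "rz": 0, "claw": -1}, {"x": 0, "y": 0, "z": 0.01, "rx": 0, "ry": 0, "rz": 0, "claw": -1}, {"x": 0, "y": 0, "z": 0.015, "rx": 0, "ry": 0, "rz": 0, "claw": -1}, {"x": 0, "y": 0, "z": 0.02, "rx": 0, "ry": 0, "rz": 0, "claw": -1}, {"x": 0, "y": 0, "z": 0.0255, "rx": 0, "ry": 0, "rz": 0, "claw": -1}, {"x": 0, "y": 0, "z": 0.0255, "rx": 0, "ry": 0, "rz": 0, "claw": -1}, {"x": 0, "y": 0, "z": 0.0255, "rx": 0, "ry": 0, "rz": 0, "claw": -1}, {"x": 0, "y": 0, "z": 0.0255, "rx": 0, "ry": 0, "rz": 0, "claw": -1}])

```text
time: 9.15
tool_pos: [0.4015, -0.2804, 0.2019]
tool_rot: [-3.14, -0.001, 1.39]
contact_force: [-0.5, -0.3, -0.7]
opening: 0.0179
grip_force: 40.0
```

Emit:
step_arm(steps=[{"x": 0, "y": 0, "z": 0.004, "rx": 0, "ry": 0, "rz": 0, "claw": -1}, {"x": 0, "y": 0, "z": 0.004, "rx": 0, "ry": 0, "rz": 0, "claw": -1}, {"x": 0, "y": 0, "z": 0.004, "rx": 0, "ry": 0, "rz": 0, "claw": -1}, {"x": 0, "y": 0, "z": 0.004, "rx": 0, "ry": 0, "rz": 0, "claw": -1}])

```text
time: 9.48
tool_pos: [0.4014, -0.2804, 0.1989]
tool_rot: [-3.141, -0.001, 1.39]
contact_force: [0.4, -0.4, -1.6]
opening: 0.0178
grip_force: 40.0
```

Emit:
step_arm(steps=[{"x": 0, "y": 0, "z": 0.004, "rx": 0, "ry": 0, "rz": 0, "claw": -1}, {"x": 0, "y": 0, "z": 0.004, "rx": 0, "ry": 0, "rz": 0, "claw": -1}, {"x": 0, "y": 0, "z": 0.004, "rx": 0, "ry": 0, "rz": 0, "claw": -1}, {"x": 0, "y": 0, "z": 0.004, "rx": 0, "ry": 0, "rz": 0, "claw": -1}])

```text
time: 9.82
tool_pos: [0.4014, -0.2804, 0.1958]
tool_rot: [-3.14, -0.001, 1.39]
contact_force: [-0.6, -0.3, -1.3]
opening: 0.0177
grip_force: 40.0
```

Emit:
step_arm(steps=[{"x": 0, "y": 0, "z": 0.003, "rx": 0, "ry": 0, "rz": 0, "claw": -1}, {"x": 0, "y": 0, "z": 0.003, "rx": 0, "ry": 0, "rz": 0, "claw": -1}, {"x": 0, "y": 0, "z": 0.003, "rx": 0, "ry": 0, "rz": 0, "claw": -1}])

```text
time: 10.07
tool_pos: [0.4015, -0.2804, 0.1938]
tool_rot: [-3.141, -0.001, 1.39]
contact_force: [-0.0, 0.8, 2.0]
opening: 0.018
grip_force: 40.0
```

Emit:
step_arm(steps=[{"x": 0, "y": 0, "z": 0.003, "rx": 0, "ry": 0, "rz": 0, "claw": -1}, {"x": 0, "y": 0, "z": 0.003, "rx": 0, "ry": 0, "rz": 0, "claw": -1}, {"x": 0, "y": 0, "z": 0.003, "rx": 0, "ry": 0, "rz": 0, "claw": -1}])

```text
time: 10.32
tool_pos: [0.4014, -0.2804, 0.1914]
tool_rot: [-3.141, -0.001, 1.39]
contact_force: [-0.1, 0.5, 2.9]
opening: 0.0178
grip_force: 40.0
```

Emit:
step_arm(steps=[{"x": 0, "y": 0, "z": 0.002, "rx": 0, "ry": 0, "rz": 0, "claw": -1}, {"x": 0, "y": 0, "z": 0.002, "rx": 0, "ry": 0, "rz": 0, "claw": -1}, {"x": 0, "y": 0, "z": 0.002, "rx": 0, "ry": 0, "rz": 0, "claw": -1}])

```text
time: 10.57
tool_pos: [0.4015, -0.2804, 0.1899]
tool_rot: [-3.141, -0.001, 1.39]
contact_force: [-0.9, 2.1, 4.4]
opening: 0.0177
grip_force: 40.0
```

Emit:
step_arm(steps=[{"x": 0, "y": 0, "z": 0.002, "rx": 0, "ry": 0, "rz": 0, "claw": -1}, {"x": 0, "y": 0, "z": 0.004, "rx": 0, "ry": 0, "rz": 0, "claw": -1}, {"x": 0, "y": 0, "z": 0.0065, "rx": 0, "ry": 0, "rz": 0, "claw": -1}, {"x": 0, "y": 0, "z": 0.0065, "rx": 0, "ry": 0, "rz": 0, "claw": -1}, {"x": 0, "y": 0, "z": 0.0065, "rx": 0, "ry": 0, "rz": 0, "claw": -1}])

```text
time: 10.98
tool_pos: [0.4015, -0.2805, 0.185]
tool_rot: [-3.141, -0.001, 1.39]
contact_force: [-0.8, 1.6, 5.9]
opening: 0.0178
grip_force: 40.0
```

Run:
```python
from h import *
F=[];Z=[]
for i in range(12):
    im,d=read_camera("scene" if i%2 else "side"); s=robot.observe(); F.append(s['contact_force']);Z.append(s['tool_pos'])
    cv2.imwrite('pics/%s2.png'%("scene" if i%2 else "side"),im)
print(np.mean(F,0),np.std(F,0),np.mean(Z,0),s['time'])
for c in("scene","side"): print(c,[(round(l['conf'],2),np.round(l['box'])) for l in nets.masks_of(c,'plunger')][:2])
im=cv2.imread('pics/side2.png')[200:290,150:240]; im2=cv2.imread('pics/scene2.png')[150:240,290:380]
cv2.imwrite('pics/c2.png',np.hstack([cv2.resize(im,(400,400)),cv2.resize(im2,(400,400))]))
```

```text
[-1.02366927  0.69157876  5.84128428] [0.32728118 0.42788981 0.37680881] [ 0.40147103 -0.28045742  0.18510144] 11.5833
scene []
side []
```

View pics/c2.png

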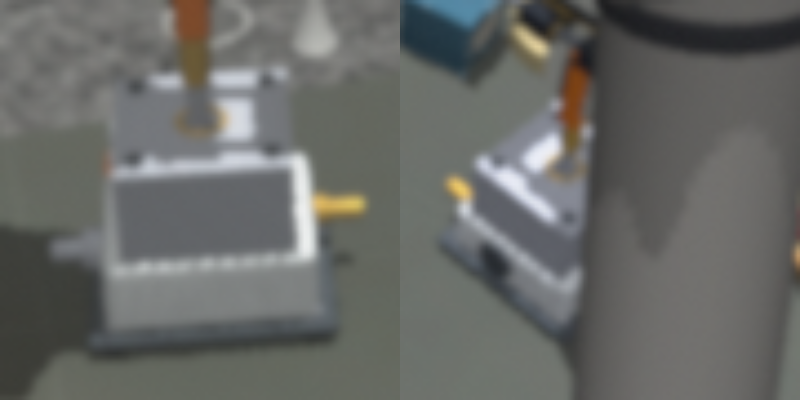

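The side crop shows the pointer sliver at (108,162) on the unit's left edge, and the rod is in the ring. Next I compare the pointer with its start position, and the force with the no-load baseline.

Run:
```python
from h import *
for f in('side0','side1','side2'):
    im=cv2.imread(f'pics/{f}.png').astype(float); w=im[218:262,168:182]; k=np.clip(w[...,2]-w[...,0]-25,0,None)
    r,c=np.mgrid[218:262,168:182]; print(f,k.sum(),(k*r).sum()/max(k.sum(),1),(k*c).sum()/max(k.sum(),1))
p=camera_params('side'); R=np.array(p['R']); a=[]
for z in (.1,.09):
    X=R@[.345,-.28,z]+p['t']; a.append(X[1]/X[2]*p['fy']+p['cy'])
print('px per 10mm',a[1]-a[0])
```

```text
side0 443.0 232.08803611738148 173.1489841986456
side1 84.0 232.46428571428572 173.39285714285714
side2 11.0 236.9090909090909 173.27272727272728
px per 10mm 3.616622494684833
```

Emit:
step_arm(steps=[{"x": 0, "y": 0, "z": 0, "rx": 0, "ry": 0, "rz": 0, "claw": -1}, {"x": 0, "y": 0, "z": 0, "rx": 0, "ry": 0, "rz": 0, "claw": -1}, {"x": 0, "y": 0, "z": 0, "rx": 0, "ry": 0, "rz": 0, "claw": -1}, {"x": 0, "y": 0, "z": 0, "rx": 0, "ry": 0, "rz": 0, "claw": -1}, {"x": 0, "y": 0, "z": 0, "rx": 0, "ry": 0, "rz": 0, "claw": -1}, {"x": 0, "y": 0, "z": 0, "rx": 0, "ry": 0, "rz": 0, "claw": -1}, {"x": 0, "y": 0, "z": 0, "rx": 0, "ry": 0, "rz": 0, "claw": -1}, {"x": 0, "y": 0, "z": 0, "rx": 0, "ry": 0, "rz": 0, "claw": -1}, {"x": 0, "y": 0, "z": 0, "rx": 0, "ry": 0, "rz": 0, "claw": -1}, {"x": 0, "y": 0, "z": 0, "rx": 0, "ry": 0, "rz": 0, "claw": -1}, {"x": 0, "y": 0, "z": 0, "rx": 0, "ry": 0, "rz": 0, "claw": -1}, {"x": 0, "y": 0, "z": 0, "rx": 0, "ry": 0, "rz": 0, "claw": -1}])

```text
time: 12.68
tool_pos: [0.4015, -0.2805, 0.1851]
tool_rot: [-3.141, -0.001, 1.39]
contact_force: [-1.3, 1.1, 6.3]
opening: 0.0175
grip_force: 40.0
```

Run:
```python
from h import *
F=[];I=[];T=[]
for i in range(16):
    im,d=read_camera("side"); I.append(im.astype(float)); s=robot.observe(); F.append(s['contact_force'][2]); T.append(s['tool_pos'][2])
print(np.mean(F),np.mean(T),s['time'],s['grip_force'])
for n,im in (('0',cv2.imread('pics/side0.png').astype(float)),('1',cv2.imread('pics/side1.png').astype(float)),('now',np.mean(I,0))):
    w=im[222:250,171:176]; print(n,np.round((w[...,2]-w[...,0]).max(1)).astype(int).tolist())
```

```text
5.834070029907221 0.1850995499327185 13.4833 39.99981343746185
0 [2, 3, 2, 2, 3, 4, 7, 23, 53, 77, 81, 71, 58, 37, 15, 5, 5, 4, 4, 3, 4, 3, 4, 5, 4, 4, 4, 3]
1 [3, 3, 3, 3, 3, 4, 5, 12, 24, 35, 40, 41, 35, 23, 11, 6, 4, 4, 3, 4, 4, 3, 4, 4, 5, 4, 5, 4]
now [3, 2, 3, 3, 3, 4, 4, 5, 6, 6, 6, 10, 18, 23, 26, 29, 26, 16, 7, 4, 4, 4, 4, 4, 4, 4, 4, 4]
```

The pointer has moved about 3.9 px, or 10.8 mm. The net force of about 7 N matches 10 mm of travel. It has been held steady for 2.5 s.

```bash
python3 -c "
from h import *
print(robot.hand_in())"
```

```text
the job is handed in; nothing more can be done
None
```

I handed the job in with the orange-handled rod still gripped by its handle and the plunger held about 10 mm down. It was held there for 2.5 s, with a spring force of about 7 N and a pointer shift of about 10.8 mm measured from the side camera; I could not see the green band directly.

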